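Seat and clamp the bread board

ROBOT

A 7-joint arm with a two-finger parallel gripper is mounted at the origin on the work surface. World frame = base frame: x ahead of the robot, y to its left, z up, the work surface at z = 0. Lengths are in m, angles in rad, forces in N, time in s.
With the tool pointing down it reaches from about 0.425 to 0.925 m from the base axis. Payload 6.8 kg.
Tool frame: the origin (TCP) lies midway between the tips of the shut fingers; the grasp point (between the pads) lies bot.grip_depth behind it (bot.grip_depth is the distance from the TCP to the grasp point, in m); z points along the fingers, x is the direction in which the jaws open and shut, and the axes are right-handed (so a half turn about z gives the same grasp; the last joint's range is limited). The gripper opens to 85 mm and grips with 20 to 120 N. Pads are 22 mm wide; open, the fingers measure 114 mm over their backs; the gripper's body (76 mm by 85 mm) begins 54 mm behind the grasp point. The pads swing forward as they close: fully open they stand 13 mm farther back than shut.
Start: joints at [-1.317, 0.477, 0.022, 1.555, -0.011, 1.109, -0.083], TCP at [0.239, 0.631, 0.231] pointing down, gripper open.
Joint ranges: [-2.96, 2.96], [-0.34, 2.1], [-1.41, 1.46], [0.24, 2.44], [-1.37, 4.51], [0.17, 1.92], [-2.96, 2.96]. Speed limits (rad/s): [2.39, 2.39, 3.14, 3.14, 3.14, 3.14, 3.14].

INTERFACE

Orientations are given as a unit quaternion [w, x, y, z].
In Python, from plant import bot gives the robot as it stands.
- The arm moves only by the shell command python3 -m crank 'ROWS' [OPENING] [FORCE]. ROWS is a JSON object of lists of equal length, an entry for each row: "offset": the shift along the tool's x, y, z in cm, a list of three; "spin": the turn about the tool's z in degrees. In form: {"offset": [[tx, ty, tz], ...], "spin": [spin, ...]}. A call has 1 to 20 rows; each row is the pose to reach, as a shift and turn from the pose measured when the call began, along the tool's axes at that moment; what a row does not reach only later rows make up. A row lasts 1/10 s, in which the tool goes at most 50 mm and 8.59 degrees, less where a joint would pass 70% of its speed; a pose out of reach is approached as far as the arm can. A call with a gripper value outside its range is refused whole. OPENING is the opening, from 0 (shut) to 1 (fully open), set as the call begins (- or left out, the last holds). The fingers move at their own pace and stop on an object; FORCE is the grip in N (left out, the last holds). Time passes only in rows, so rows that repeat a pose let the fingers close. It gives the time, the measured TCP pose, the force and the opening at its end, in the units of the state.
- bot.sense(): the state, without advancing time (a new reading comes with each control period).
- bot.grab_frame(name): name is "scene" or "top" or "wrist"; returns the picture (420x560x3 uint8, blue, green, red); there is no depth.
- bot.get_calibration(name): a dict with "camera_matrix" (3x3 intrinsics, pixels), "eye" and "attitude" of the camera in the world. Camera axes: x right, y down, z forward; pixel columns grow to the right and rows downward; lengths in m; the calibration is good to about 2 mm. A picture is of the moment at which its call begins: read the wrist's pose just before it. get_calibration takes no time and is no camera call; for the wrist camera it gives the pose at the moment of the call.
- bot.sign_off(): hands the job in, once; it reports no verdict.
The state is a dict: "time": time; "qpos": joint angles; "joint_velocities": joint speeds; "tau": joint torques, N m; "tool_pos": TCP position; "ee_rot": TCP orientation; "force": force on the tool from outside, world axes, zero at the start; "wrist_torque": the same for the moment, N m; "grip_width": opening from 0.0 (shut) to 1.0 (fully open).
Only numpy, scipy, OpenCV 4.12 (cv2) and the standard library are available. Lean on these libraries where they do the work, as an engineer would, in place of code of your own. Each camera call takes 0.05 s, during which the arm holds its last target.

TASK

Slide the wooden bread board squarely home against the two end stops of its station, then throw the toggle clamp's handle over past its over-center point until it rests on its stop, so that the spindle locks down on the board and the board stays home. Push gently: do not bear hard on the board or the clamp, and leave the mug, the bowl and the jar alone.

Things in the scene. Friction and masses are not known exactly. Their poses are not given: they have to be found in the camera images.
- station: Fixed aluminium plate 330 (x) by 240 (y) by 8 mm on the counter; origin at the centre of its underside, +x the way the board slides home, z up. Two steel end stops (30 mm wide, rising 26 mm over the plate, at y = +-75 mm) have their faces at x = +50 mm. Two guide rails, 12 mm high, run from x = -140 to +50 mm, inner faces at y = +-104 mm.
- home (a point): Point on the plate's upper face (8 mm above the counter) at station x = -25 mm, y = 0, axes as the station's: the board's origin lies here when the board is home (touching both stops: within 1.5 mm along x, square within 0.025 rad).
- board: Loose wooden board 150 (x) by 200 (y) by 22 mm, about 0.6 kg, flat on the plate between the rails (4 mm play each side), drawn back 25 to 55 mm from home, a little askew; origin at the centre of its underside, x along the slide. Push on its free edge at x = -75 mm; sliding takes about 2 to 8 N, bearing on it with over 20 N is too hard.
- clamp: Steel hold-down toggle clamp fixed on the plate behind the stops; origin on its underside at its board end, axes the station's. Its bar carries a sprung, rubber-tipped spindle, 65 mm before the origin (-x), about 60 mm over the board while open. It is shimmed up or down by up to 1.5 mm, which changes the stiffness of the throw. Pushing on it with over 25 N is too hard.
- handle_hinge (a point): Axis of the clamp handle, at clamp x = +20 mm, y = 0, z = +78 mm (about 86 mm above the counter); the axis runs along station y.
- handle_grip (a point): Point on the centreline of the handle's black rubber grip, 100 mm from the hinge axis. The grip is a round bar 20 mm thick from 35 to 135 mm from the axis, with rounded ends; free space around it above the clamp.
- handle (a joint): Handle angle, rad: 0 open (leaning 10 deg from upright towards the board), growing as it swings over and down to station +x; its elevation above +x is 100 deg minus the angle. Board under the spindle: resistance rises from 1.0, peaks near 1.2 (7 to 14 N square to the grip at 100 mm), dies at the over-center point 1.44; it then goes to its hard stop at 1.50 and stays locked.
- mug: White ceramic mug, 76 mm wide, 85 mm high, origin at the centre of its underside; to be left alone.
- bowl: Black bowl, 110 mm wide, 55 mm high, origin at the centre of its underside; to be left alone.
- jar: Amber glass jar with steel lid, 72 mm wide, 110 mm high, origin at the centre of its underside; to be left alone.

How it is judged:
On the way, in this order (a step that is already met when the one before it is completed fails the run):
1. the board is pushed home against both end stops while the clamp is still open (x of board in the frame of home above -0.002 m and angle between the x axis of board and the x axis of home, either way round below 0.025 rad and value of joint handle below 0.7 rad), for 0.2 s.
2. the handle is thrown past its over-center point with the board home (x of board in the frame of home above -0.002 m and value of joint handle above 1.475 rad and contact force between clamp and board above 15 N), for 0.2 s.
At the end, for the whole second after the job is handed in: The board rests within 1.5 mm of home and square within 0.025 rad against both end stops; the handle lies past its over-center point on its stop (above 1.475 rad) and the spindle presses on the board with more than 15 N (all of step 2 and angle between the x axis of board and the x axis of home, either way round below 0.025 rad and linear speed of board below 0.01 m/s); the robot touches nothing.
It fails at once if the robot bears on the board with more than 20 N (contact force between any of the fingers, the arm and board above 20 N).
It fails at once if the robot pushes on the clamp with more than 25 N (contact force between any of the fingers, the arm and clamp above 25 N).
It fails at once if the mug, bowl or jar is shifted by more than 20 mm (distance of any of mug, bowl, jar from where it was at the start of the episode above 0.02 m).
It also fails if it takes over 58 s, if anything falls off the work surface, if the arm or the gripper's body presses on something with over 40 N, if the wrist force passes 120 N, or if a joint passes its speed limit or range.

## Working session

There is one attempt and no reset: what is moved stays moved. The work goes in short steps, Python scripts to look and compute and a shell command to move; the robot and the scene stay as the last step left them, time stands still between calls to the robot, and variables do not carry over. Pictures are saved under pics/ and viewed, and the job is handed in when it is done.

```bash
ls; mkdir -p pics; python3 - <<'E'
from plant import bot
import cv2
print(bot.sense()); print(bot.grip_depth)
for n in ("scene","top"):
    c=bot.get_calibration(n); print(n,c)
    cv2.imwrite(f"pics/{n}0.png",bot.grab_frame(n))
E
```

```text
pics
{'time': 0.0, 'qpos': array([-1.31707673,  0.47782022,  0.02235274,  1.55645744, -0.01154066,
        1.10928615, -0.0830903 ]), 'joint_velocities': array([-1.02538887e-03,  1.10636819e-03,  1.46412326e-03, -1.97452589e-03,
       -2.58616376e-05,  1.14589832e-03,  9.69656939e-04]), 'tau': array([ 2.22968829e-04, -5.96453261e+01,  1.60793591e+00, -2.81185716e+01,
        1.24165855e-02,  9.54501535e-03, -8.20110614e-06]), 'tool_pos': array([0.23873473, 0.63073768, 0.23030994]), 'ee_rot': array([ 5.67130275e-04,  8.22792199e-01,  5.68341577e-01, -7.26506015e-04]), 'force': array([ 0.13005769,  0.08566489, -0.12673344]), 'wrist_torque': array([ 0.0001359 , -0.06083907,  0.01778506]), 'grip_width': 0.9995952735771686}
0.0187
scene {'camera_matrix': array([[383.82653532,   0.        , 283.91375124],
       [  0.        , 383.82653532, 211.77669911],
       [  0.        ,   0.        ,   1.        ]]), 'eye': array([1.31512865, 0.00573162, 0.92154124]), 'attitude': array([-0.27538179,  0.67150542,  0.63150286, -0.27285432])}
top {'camera_matrix': array([[484.2624135 ,   0.        , 284.05314455],
       [  0.        , 484.2624135 , 213.99063879],
       [  0.        ,   0.        ,   1.        ]]), 'eye': array([0.34230274, 0.02651482, 1.53758599]), 'attitude': array([ 0.0356601 , -0.69558496,  0.71645335, -0.03980593])}
```

View pics/scene0.png

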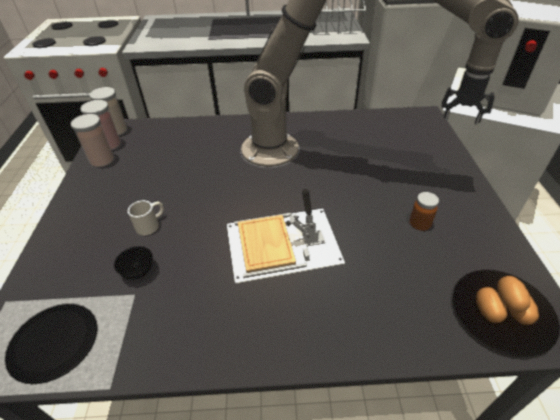

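View pics/top0.png

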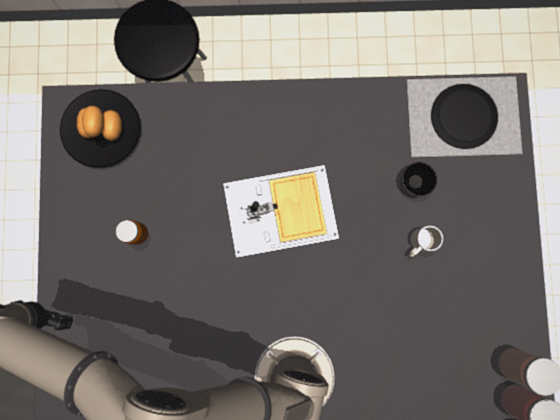

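The scene view shows the station at about (285,243), with the jar at (425,212), the mug at (146,217) and the bowl at (134,264). In the top view the plate's corners are near (224,183), (325,166), (338,239) and (237,257). The board is on its right, the clamp on its left, and the handle stands near (258,208). The slide direction is image left, roughly world +y. Next I'll measure.

```bash
cat > h.py <<'E'
import numpy as np, cv2
from scipy.spatial.transform import Rotation as R
from plant import bot
def rot(q): return R.from_quat(np.roll(q,-1)).as_matrix()
def cast(cal,px,z):
    px=np.atleast_2d(px).astype(float)
    d=np.c_[px,np.ones(len(px))]@np.linalg.inv(cal["camera_matrix"]).T@rot(cal["attitude"]).T
    e=cal["eye"]; return e+d*((z-e[2])/d[:,2])[:,None]
def proj(cal,P):
    p=(np.atleast_2d(P)-cal["eye"])@rot(cal["attitude"])@cal["camera_matrix"].T
    return p[:,:2]/p[:,2:]
def rect(img,cal,lo,hi,z,roi):
    hsv=cv2.cvtColor(img,cv2.COLOR_BGR2HSV); m=cv2.inRange(hsv,lo,hi)
    k=np.zeros_like(m); x0,y0,x1,y1=roi; k[y0:y1,x0:x1]=m[y0:y1,x0:x1]
    k=cv2.morphologyEx(k,cv2.MORPH_OPEN,np.ones((3,3)))
    c=max(cv2.findContours(k,0,1)[0],key=cv2.contourArea)
    h=cv2.convexHull(c)[:,0]
    P=cast(cal,h,z)[:,:2]
    return cv2.minAreaRect((P*1000).astype(np.float32)),k
E
python3 - <<'E'
from h import *
img=cv2.imread("pics/top0.png");cal=bot.get_calibration("top")
roi=(200,140,360,280)
print(rect(img,cal,(0,0,150),(180,70,255),.008,roi)[0])
r,k=rect(img,cal,(12,75,90),(35,255,255),.030,roi);print(r)
print(cv2.boxPoints(r))
cv2.imwrite("pics/crop0.png",cv2.resize(img[150:270,210:350],None,fx=5,fy=5,interpolation=2))
print(rot(bot.sense()['ee_rot']))
print(rot(cal["attitude"]))
E
```

```text
((518.2470703125, 26.387451171875), (241.63055419921875, 331.39837646484375), 8.721646308898926)
((526.6300048828125, -27.0426025390625), (200.14662170410156, 148.18728637695312), 8.918621063232422)
[[ 416.27982    30.640701]
 [ 439.25345  -115.75493 ]
 [ 636.9802    -84.72591 ]
 [ 614.0066     61.669724]]
[[ 3.53918250e-01  9.35276243e-01 -4.70462199e-04]
 [ 9.35274896e-01 -3.53918541e-01 -1.59241209e-03]
 [-1.65585049e-03  1.23572216e-04 -9.99998621e-01]]
[[-0.02977984 -0.99386939  0.10647441]
 [-0.99954732  0.0291541  -0.00742893]
 [ 0.00427922 -0.10664744 -0.99428769]]
```

View pics/crop0.png

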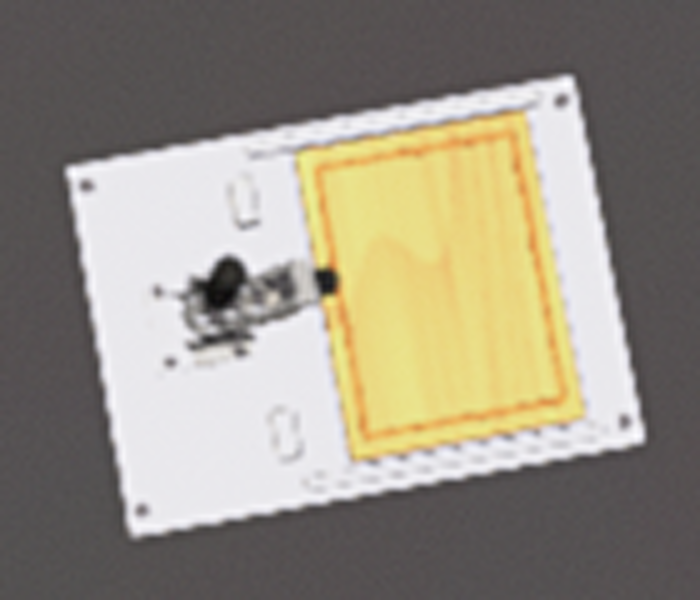

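```bash
cat >> h.py <<'E'
S0=np.array([.5182,.0264,0]); th=np.radians(8.75)
X=np.array([-np.sin(th),np.cos(th),0]);Y=np.array([-np.cos(th),-np.sin(th),0])
def w2s(p): d=np.atleast_2d(p)-S0; return np.c_[d@X,d@Y,d[:,2]]
def s2w(x,y,z): return S0+x*X+y*Y+np.array([0,0,z])
def go(x,y,z):
    s=bot.sense(); M=rot(s['ee_rot']); o=M.T@(s2w(x,y,z)-s['tool_pos'])*100
    spin=np.degrees(np.arctan2(M[1,0],M[0,0]))-np.degrees(th)
    print("offset cm",o.round(2),"spin",round(spin,2))
def st():
    s=bot.sense(); f=s['force']; print("t",round(s['time'],2),"tcp st mm",(w2s(s['tool_pos'])*1000).round(1),"F st",(f@X).round(1),(f@Y).round(1),f[2].round(1),"grip",round(s['grip_width'],3))
E
python3 - <<'E'
from h import *
st(); go(-.165,0,.33)
c=bot.get_calibration("top")
for n,p,z in [("spindle",(275,206.4),.09),("handletip",(255.6,205),.22),("stopA",(258.5,189),.034),("stopB",(267,237),.034),("jar",(128,232),.11)]:
    w=cast(c,p,z); print(n,w.round(3),(w2s(w)*1000).round(0))
E
```

```text
t 0.1 tcp st mm [[639.9 184.3 230.4]] F st -0.2 0.5 -0.1 grip 1.003
offset cm [-61.02  55.65  -9.85] spin 60.52
spindle [[0.521 0.042 0.09 ]] [[15. -5. 90.]]
handletip [[0.51  0.094 0.22 ]] [[ 68.  -3. 220.]]
stopA [[0.585 0.093 0.034]] [[ 56. -76.  34.]]
stopB [[0.433 0.07  0.034]] [[56. 78. 34.]]
jar [[0.455 0.477 0.11 ]] [[455.  -6. 110.]]
```

```bash
python3 -m crank '{"offset":[[0,0,-5],[0,0,-9.8],[-4,3.6,-9.8],[-8,7.2,-9.8],[-11.5,10.5,-9.8],[-15,13.7,-9.8],[-18.5,17,-9.8],[-22,20,-9.8],[-25.5,23.2,-9.8],[-29,26.4,-9.8],[-32.5,29.6,-9.8],[-36,32.8,-9.8],[-39.5,36,-9.8],[-43,39.2,-9.8],[-46.5,42.4,-9.8],[-50,45.6,-9.8],[-54,49.2,-9.8],[-58,52.8,-9.8],[-61,55.6,-9.8],[-61,55.6,-9.8]],"spin":[0,0,4,8,12,16,20,24,28,32,36,40,44,48,52,56,60,60.5,60.5,60.5]}' 1
python3 - <<'E'
from h import *
st(); go(-.165,0,.06)
E
```

```text
time: 2.1
tool_pos: [0.5429, -0.1438, 0.3294]
ee_rot: [0.003, 0.997, 0.072, -0.0]
force: [-0.0, -0.6, -0.2]
grip_width: 1.0
t 2.1 tcp st mm [[-172.     1.4  329.4]] F st -0.5 0.1 -0.2 grip 1.0
offset cm [ 0.17 -0.86 26.93] spin -0.53
```

```bash
python3 - <<'E'
from h import *
cal=bot.get_calibration("wrist"); im=bot.grab_frame("wrist"); cv2.imwrite("pics/w1.png",im)
np.save("w1cal.npy",cal,allow_pickle=True); print(cal)
E
```

```text
{'camera_matrix': array([[365.89403791,   0.        , 276.32506106],
       [  0.        , 365.89403791, 211.0817254 ],
       [  0.        ,   0.        ,   1.        ]]), 'eye': array([ 0.53230567, -0.07175963,  0.47023794]), 'attitude': array([0.14560076, 0.98676187, 0.07079963, 0.00942554])}
```

View pics/w1.png

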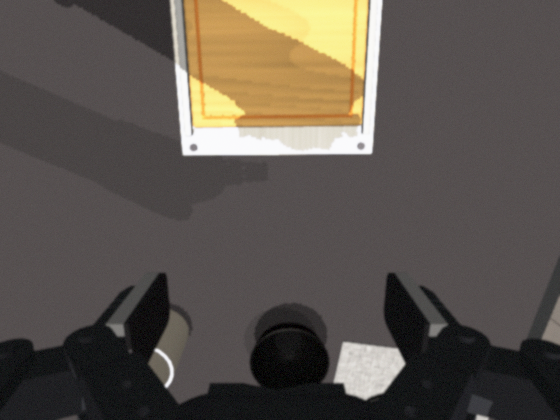

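The wrist view shows the plate's rear corners at (183,155) and (372,153). The board's free edge runs from about (188,128) to (365,126). The fingers are at the bottom, clear of everything.

```bash
python3 - <<'E'
from h import *
im=cv2.imread("pics/w1.png");cal=np.load("w1cal.npy",allow_pickle=True).item()
print("plate",(w2s(cast(cal,[(183,155),(372,153)],.008))*1000).round(1))
cv2.imwrite("pics/w1c.png",cv2.resize(im[90:170,170:390],None,fx=3.5,fy=3.5,interpolation=2))
t=bot.get_calibration("top")
for n,p in [("mug",(426,237)),("bowl",(417,180))]: print(n,(w2s(cast(t,p,.055))*1000).round(0))
E
```

```text
plate [[-163.5  120.3    8. ]
 [-163.3 -117.9    8. ]]
mug [[-424.  167.   55.]]
bowl [[-434.  -11.   55.]]
```

View pics/w1c.png

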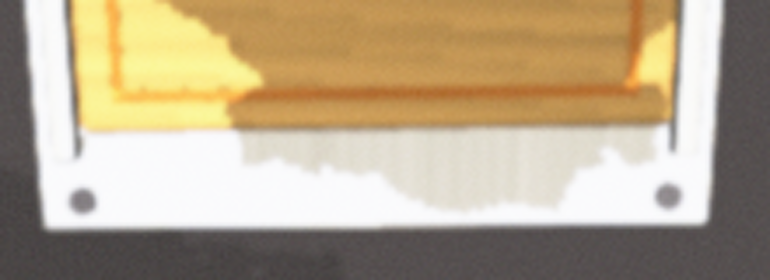

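```bash
python3 - <<'E'
from h import *
cal=np.load("w1cal.npy",allow_pickle=True).item()
for z in(.03,.008):print("edge",(w2s(cast(cal,[(194.3,127.1),(362,124.9)],z))*1000).round(1))
go(-.172,0,.006)
E
python3 -m crank '{"offset":[[0,0,4],[0.1,0,9],[0.1,0,14],[0.1,0,19],[0.1,0,24],[0.1,0,28],[0.1,0,30],[0.1,0,30]],"spin":[-0.5,-0.5,-0.5,-0.5,-0.5,-0.5,-0.5,-0.5]}' 1
python3 - <<'E'
from h import *
st(); go(-.150,0,.006)
cv2.imwrite("pics/w2.png",bot.grab_frame("wrist"))
E
```

```text
edge [[-127.9   98.6   30. ]
 [-127.2  -98.3   30. ]]
edge [[-129.3  103.5    8. ]
 [-128.6 -103.3    8. ]]
offset cm [ 0.2   0.24 32.3 ] spin -0.36
time: 2.95
tool_pos: [0.5406, -0.1392, 0.0261]
ee_rot: [0.001, 0.997, 0.078, -0.004]
force: [0.1, 0.1, 0.0]
grip_width: 0.999
t 2.95 tcp st mm [[-167.     3.    26.1]] F st 0.1 -0.1 0.0 grip 0.999
offset cm [ 0.33 -1.7   2.01] spin 0.23
```

View pics/w2.png

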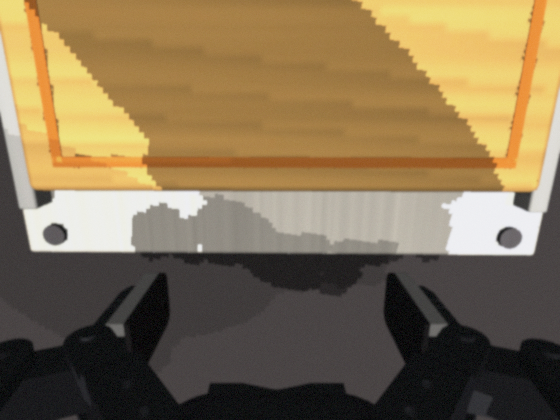

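The free edge is at row about 190, nearly level. The open fingertips stand behind it at (165,290) and (390,290). Next I'll go down and creep in.

```bash
python3 -m crank '{"offset":[[0.3,0,1],[0.3,0,2],[0.3,-1,2],[0.3,-1.8,2],[0.3,-2,2],[0.3,-2.2,2],[0.3,-2.4,2]],"spin":[0.2,0.2,0.2,0.2,0.2,0.2,0.2]}' 1
python3 - <<'E'
from h import *
st(); go(-.115,0,.006)
E
```

```text
time: 3.7
tool_pos: [0.5415, -0.1157, 0.0084]
ee_rot: [0.001, 0.997, 0.076, -0.002]
force: [-0.6, -0.0, 0.7]
grip_width: 0.997
t 3.7 tcp st mm [[-144.    -1.4    8.4]] F st 0.1 0.6 0.7 grip 0.997
offset cm [-0.13 -2.9   0.23] spin 0.01
```

```bash
python3 -m crank '{"offset":[[0,-0.2,0.2],[0,-0.4,0.2],[0,-0.6,0.2],[0,-0.8,0.2],[0,-1.0,0.2],[0,-1.2,0.2],[0,-1.4,0.2],[0,-1.6,0.2],[0,-1.8,0.2],[0,-2.0,0.2]],"spin":[0,0,0,0,0,0,0,0,0,0]}' 1
python3 - <<'E'
from h import *
st(); cv2.imwrite("pics/w3.png",bot.grab_frame("wrist"))
E
```

```text
time: 4.7
tool_pos: [0.5384, -0.0958, 0.0063]
ee_rot: [0.001, 0.997, 0.076, -0.002]
force: [0.7, -2.0, -1.3]
grip_width: 0.998
t 4.7 tcp st mm [[-123.8   -1.4    6.3]] F st -2.1 -0.4 -1.3 grip 0.998
```

View pics/w3.png

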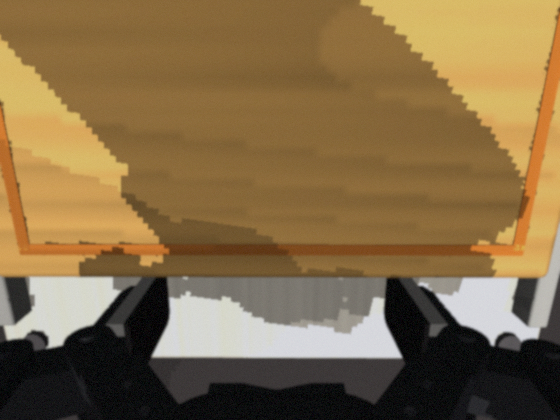

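Both fingertips are against the free edge (row about 277, contact near x 165 and 390), and the board is sliding with a 2 N reaction. I'll continue slowly.

```bash
python3 -m crank '{"offset":[[0,-0.15,0],[0,-0.3,0],[0,-0.45,0],[0,-0.6,0],[0,-0.7,0],[0,-0.8,0],[0,-0.8,0]],"spin":[0,0,0,0,0,0,0]}' 1
python3 - <<'E'
from h import *
st()
E
```

```text
time: 5.45
tool_pos: [0.5371, -0.0873, 0.0063]
ee_rot: [0.001, 0.997, 0.077, -0.002]
force: [1.0, -2.9, -0.3]
grip_width: 1.007
t 5.45 tcp st mm [[-115.3   -1.4    6.3]] F st -3.0 -0.6 -0.3 grip 1.007
```

```bash
python3 -m crank '{"offset":[[0,-0.1,0],[0,-0.2,0],[0,-0.25,0],[0,-0.3,0],[0,-0.3,0]],"spin":[0,0,0,0,0]}' 1
python3 - <<'E'
from h import *
st()
E
python3 -m crank '{"offset":[[0,-0.05,0],[0,-0.1,0],[0,-0.1,0]],"spin":[0,0,0]}' 1
python3 - <<'E'
from h import *
st()
E
```

```text
time: 5.95
tool_pos: [0.5367, -0.0842, 0.0063]
ee_rot: [0.001, 0.997, 0.077, -0.002]
force: [-0.0, -3.1, -0.4]
grip_width: 1.001
t 5.95 tcp st mm [[-112.1   -1.4    6.3]] F st -3.0 0.5 -0.4 grip 1.001
time: 6.25
tool_pos: [0.5365, -0.0832, 0.0063]
ee_rot: [0.001, 0.997, 0.077, -0.002]
force: [0.6, -2.4, -1.2]
grip_width: 1.001
t 6.25 tcp st mm [[-111.1   -1.5    6.3]] F st -2.5 -0.2 -1.2 grip 1.001
```

```bash
python3 -m crank '{"offset":[[0,-0.05,0],[0,-0.1,0],[0,-0.1,0]],"spin":[0,0,0]}' 1
python3 -m crank '{"offset":[[0,-0.05,0],[0,-0.1,0],[0,-0.1,0]],"spin":[0,0,0]}' 1
python3 - <<'E'
from h import *
st()
E
```

```text
time: 6.55
tool_pos: [0.5364, -0.0821, 0.0063]
ee_rot: [0.001, 0.997, 0.077, -0.002]
force: [0.6, -3.4, -1.2]
grip_width: 1.0
time: 6.85
tool_pos: [0.5362, -0.082, 0.0064]
ee_rot: [0.002, 0.997, 0.076, -0.002]
force: [1.1, -5.4, -1.8]
grip_width: 0.999
t 6.85 tcp st mm [[-109.9   -1.3    6.4]] F st -5.5 -0.3 -1.8 grip 0.999
```

```bash
python3 -m crank '{"offset":[[0,-0.1,0],[0,-0.15,0],[0,-0.15,0]],"spin":[0,0,0]}' 1
python3 - <<'E'
from h import *
st(); print(bot.sense()['wrist_torque'])
cv2.imwrite("pics/t2.png",cv2.resize(bot.grab_frame("top")[150:270,210:350],None,fx=5,fy=5,interpolation=2))
E
```

```text
time: 7.15
tool_pos: [0.5362, -0.0821, 0.0064]
ee_rot: [0.003, 0.997, 0.076, -0.002]
force: [0.5, -6.3, -2.8]
grip_width: 1.001
t 7.15 tcp st mm [[-109.9   -1.2    6.4]] F st -6.4 0.4 -2.8 grip 1.001
[-1.5036781  -0.26120375  0.10704982]
```

View pics/t2.png

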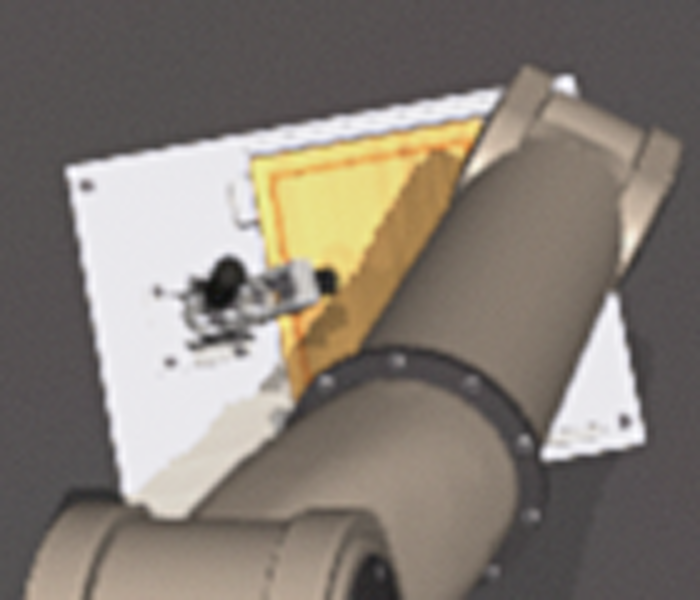

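The board meets the visible stop at crop (250,195); the other stop is hidden by the arm. I'll push a little firmer so it seats square.

```bash
python3 -m crank '{"offset":[[0,-0.15,0],[0,-0.25,0],[0,-0.25,0],[0,-0.25,0]],"spin":[0,0,0,0]}' 1
python3 - <<'E'
from h import *
st(); print(bot.sense()['wrist_torque'])
E
python3 -m crank '{"offset":[[0,0.1,0],[0,1,0],[0,3,0],[0,4,-2],[0,4,-6],[0,4,-11],[0,4,-16],[0,4,-21],[0,4,-26],[0,4,-29],[0,4,-29]],"spin":[0,0,0,0,0,0,0,0,0,0,0]}' 0
python3 - <<'E'
from h import *
st(); 
cal=bot.get_calibration("wrist"); np.save("w4cal.npy",cal,allow_pickle=True); cv2.imwrite("pics/w4.png",bot.grab_frame("wrist"))
im=bot.grab_frame("top");cv2.imwrite("pics/t4.png",im)
cv2.imwrite("pics/t4c.png",cv2.resize(im[150:270,210:350],None,fx=5,fy=5,interpolation=2))
E
```

```text
time: 7.6
tool_pos: [0.5362, -0.0821, 0.0066]
ee_rot: [0.004, 0.997, 0.075, -0.001]
force: [1.6, -9.3, -2.7]
grip_width: 0.997
t 7.6 tcp st mm [[-110.    -1.3    6.6]] F st -9.4 -0.1 -2.7 grip 0.997
[-1.95368269 -0.32949202  0.29564371]
time: 8.7
tool_pos: [0.5449, -0.1194, 0.3016]
ee_rot: [0.004, 0.997, 0.076, 0.003]
force: [0.4, -0.4, -1.2]
grip_width: -0.004
t 8.7 tcp st mm [[-148.2   -4.2  301.6]] F st -0.5 -0.4 -1.2 grip -0.004
```

View pics/w4.png

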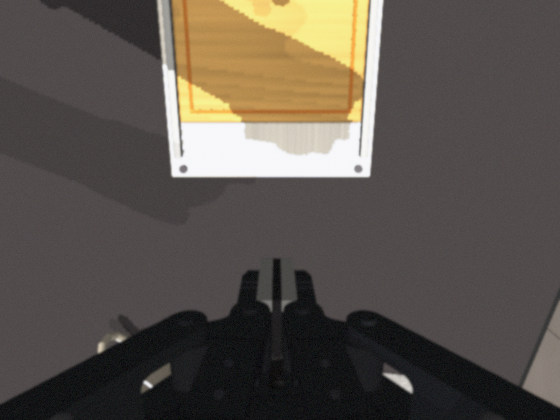

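View pics/t4c.png

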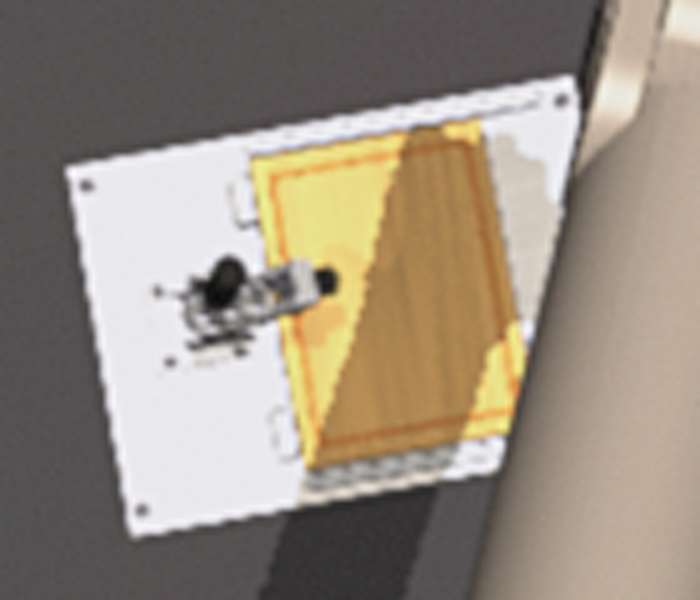

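Both stops appear touched: the board's far edge runs along the stops at crop (245,195) and (290,435). The wrist view shows the board's free edge (row about 122) parallel to the plate edge (row about 177). Now a numeric check and the clamp's position.

```bash
python3 - <<'E'
from h import *
im=cv2.imread("pics/w4.png");cal=np.load("w4cal.npy",allow_pickle=True).item()
hsv=cv2.cvtColor(im,cv2.COLOR_BGR2HSV)
def edge(x0,x1,r0,r1,ch,z,sgn):
    g=cv2.GaussianBlur(ch.astype(float),(3,3),0); pts=[]
    for x in range(x0,x1):
        d=np.diff(g[r0:r1,x])*sgn; i=d.argmax()
        if 0<i<len(d)-1:
            a,b,c=d[i-1:i+2]; i=i+(a-c)/(2*(a-2*b+c)+1e-9)
        pts.append((x,r0+i+.5))
    p=w2s(cast(cal,pts,z))*1000
    f=np.polyfit(p[:,1],p[:,0],1); r=p[:,0]-np.polyval(f,p[:,1]); k=abs(r)<2
    f=np.polyfit(p[k,1],p[k,0],1); return f.round(4),r[k].std().round(2)
print("plate",edge(185,355,170,186,im[...,2],.008,-1))
print("board",edge(190,350,114,131,hsv[...,1],.030,-1))
t=bot.get_calibration("top");i4=cv2.imread("pics/t4.png")
for n,p,z in [("spindle",(325,282),.09),("handletip",(230,272),.215),("hb",(215,300),.13)]:
    print(n,(w2s(cast(t,(210+p[0]/5,150+p[1]/5),z))*1000).round(0))
st();go(.0,0,.31)
E
```

```text
plate (array([ 2.200000e-03, -1.637158e+02]), np.float64(0.02))
board (array([-4.00000e-04, -9.79236e+01]), np.float64(0.08))
spindle [[15. -5. 90.]]
handletip [[ 67.  -5. 215.]]
hb [[ 81.  -2. 130.]]
t 8.8 tcp st mm [[-146.9   -2.   297.1]] F st 0.2 -0.6 -1.6 grip 0.0
offset cm [ -0.21 -14.68  -1.4 ] spin -0.05
```

```bash
python3 -m crank '{"offset":[[0,-2,0],[-0.2,-6,0],[-0.2,-8.5,0],[-0.2,-8.5,0]],"spin":[0,0,0,0]}' 0
python3 - <<'E'
from h import *
st(); cal=bot.get_calibration("wrist"); np.save("w5cal.npy",cal,allow_pickle=True); cv2.imwrite("pics/w5.png",bot.grab_frame("wrist"))
i=bot.grab_frame("scene");cv2.imwrite("pics/s5.png",i);cv2.imwrite("pics/s5c.png",cv2.resize(i[170:290,215:355],None,fx=5,fy=5,interpolation=2))
E
```

```text
time: 9.2
tool_pos: [0.5263, -0.0301, 0.2942]
ee_rot: [0.003, 0.997, 0.079, -0.003]
force: [0.2, -0.2, -0.2]
grip_width: -0.0
t 9.2 tcp st mm [[-57.1   0.6 294.2]] F st -0.2 -0.2 -0.2 grip -0.0
```

View pics/w5.png

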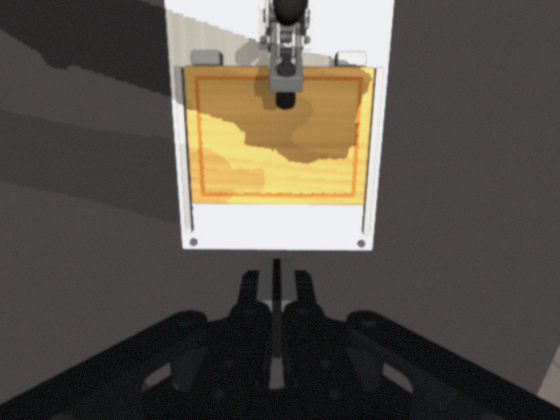

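View pics/s5c.png

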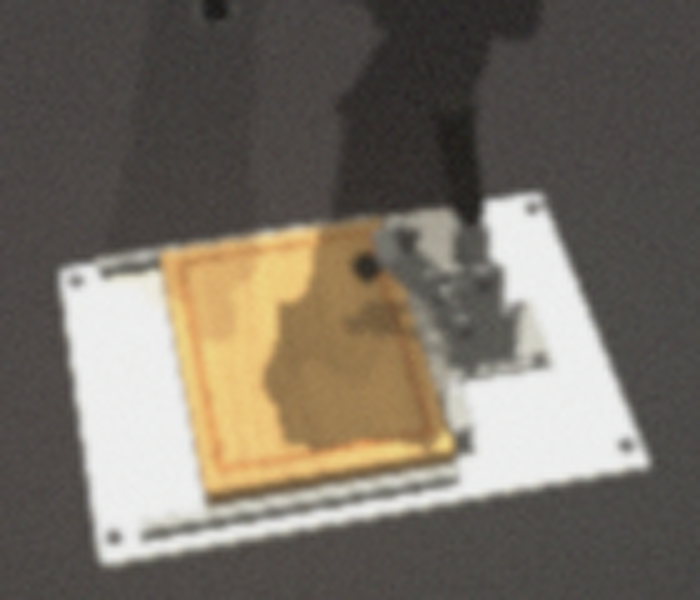

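The board is at both stops at rows about 60–66, the spindle tip is at (286,100) and the handle grip is at (290,8). In the scene view the grip runs from about (306,191) down to (309,213). I'll triangulate.

```bash
python3 - <<'E'
from h import *
cal=np.load("w5cal.npy",allow_pickle=True).item()
t=bot.get_calibration("top");s=bot.get_calibration("scene")
print("spindle w",(w2s(cast(cal,(286,100),.085))*1000).round(1), "grip w",(w2s(cast(cal,(290,10),.215))*1000).round(1))
def P(c): 
    Rt=rot(c["attitude"]).T; return c["camera_matrix"]@np.c_[Rt,-Rt@c["eye"]]
def tri(c1,p1,c2,p2):
    h=cv2.triangulatePoints(P(c1),P(c2),np.array(p1,float).reshape(2,1),np.array(p2,float).reshape(2,1)); return (w2s((h[:3]/h[3]).T)*1000).round(1)
print("tip",tri(t,(256,204.4),s,(306,192)))
print("spindle tri",tri(t,(275,206.4),cal,(286,100)))
for hx in (.085,.095,.105):
    h=lambda r:s2w(hx-.1736*r,0,.086+.985*r)
    print(hx,"tip top",proj(t,h(.135)).round(1),"scene tip/35",proj(s,h(.135)).round(1),proj(s,h(.035)).round(1))
E
python3 - <<'E'
import cv2
i=cv2.imread('pics/t4.png')[185:225,235:295]
cv2.imwrite('pics/t4d.png',cv2.resize(i,None,fx=12,fy=12,interpolation=0))
i=cv2.imread('pics/scene0.png')[180:260,270:350]
cv2.imwrite('pics/s0d.png',cv2.resize(i,None,fx=7,fy=7,interpolation=0))
E
```

```text
spindle w [[16.6 -5.8 85. ]] grip w [[ 62.7  -4.9 215. ]]
tip [[ 68.3  -5.8 209.5]]
spindle tri [[15.8 -5.7 87.3]]
0.085 tip top [[258.1 205.6]] scene tip/35 [[302.3 188.5]] [[307.5 212.7]]
0.095 tip top [[254.5 206.2]] scene tip/35 [[305.8 188. ]] [[310.8 212.2]]
0.105 tip top [[250.9 206.9]] scene tip/35 [[309.3 187.4]] [[314.  211.7]]
```

View pics/t4d.png

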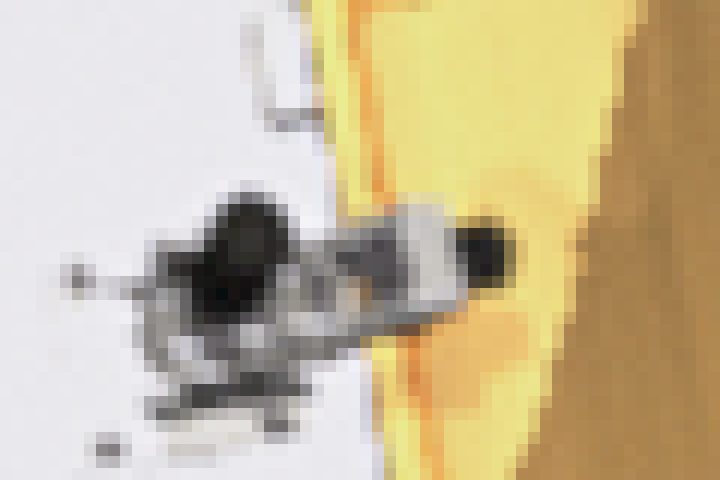

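View pics/s0d.png

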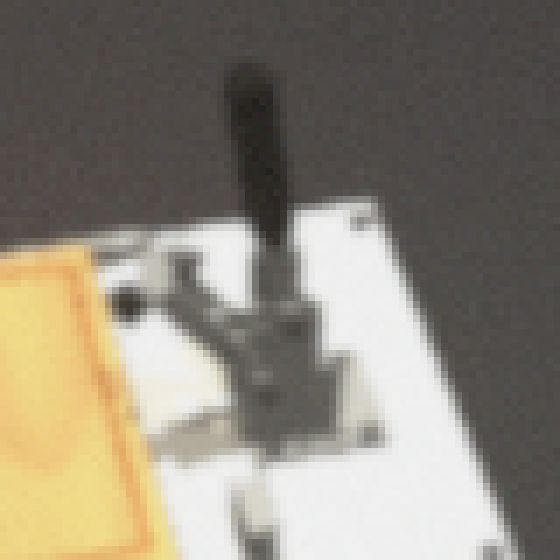

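```bash
python3 -m crank '{"offset":[[0.2,0,4],[0.5,-2,8],[0.5,-5,10.4],[0.5,-7.5,10.4],[0.5,-8.5,10.4],[0.5,-8.5,10.4]],"spin":[0,0,0,0,0,0]}' 0 60
python3 - <<'E'
from h import *
st(); go(.07,-.005,.191)
cv2.imwrite("pics/w6.png",bot.grab_frame("wrist"))
i=bot.grab_frame("scene");cv2.imwrite("pics/s6c.png",cv2.resize(i[150:270,235:375],None,fx=5,fy=5,interpolation=2))
E
```

```text
time: 9.9
tool_pos: [0.5185, 0.0497, 0.1902]
ee_rot: [0.004, 0.997, 0.077, -0.002]
force: [-0.5, 0.9, 0.4]
grip_width: 0.003
t 9.9 tcp st mm [[ 23.   -3.8 190.2]] F st 1.0 0.4 0.4 grip 0.003
offset cm [ 0.13 -4.7  -0.12] spin 0.11
```

View pics/w6.png

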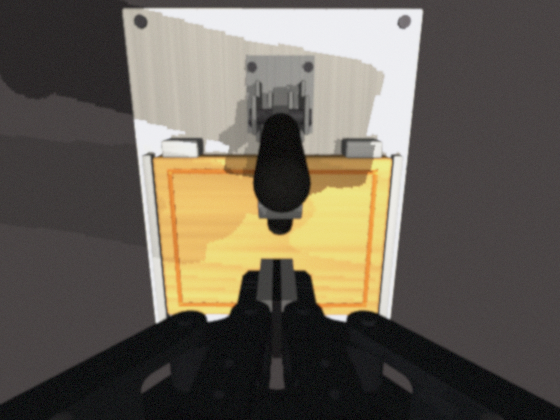

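View pics/s6c.png

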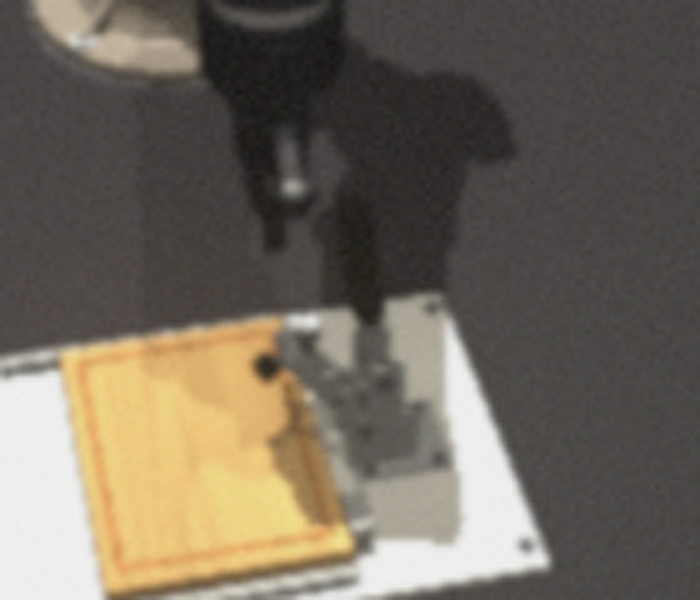

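The grip's tip is at (282,185) in the wrist view, aligned with the fingertips at (277,265). The board is flush with both stops at row about 155. I'll start the throw.

```bash
python3 -m crank '{"offset":[[0.1,-1,0],[0.1,-2,0],[0.1,-2.7,0],[0.1,-3.4,0],[0.1,-4.1,0],[0.1,-4.8,-0.1],[0.1,-5.5,-0.1],[0.1,-6.2,-0.1],[0.1,-6.6,-0.1]],"spin":[0,0,0,0,0,0,0,0,0]}' 0
python3 - <<'E'
from h import *
st(); go(.1238,-.005,.182)
cv2.imwrite("pics/w7.png",bot.grab_frame("wrist"))
E
```

```text
time: 10.9
tool_pos: [0.5098, 0.1145, 0.1912]
ee_rot: [0.004, 0.997, 0.076, -0.002]
force: [-0.7, 0.8, 0.3]
grip_width: 0.001
t 10.9 tcp st mm [[ 88.3  -5.1 191.2]] F st 0.9 0.6 0.3 grip 0.001
offset cm [-0.   -3.55  0.9 ] spin 0.01
```

View pics/w7.png

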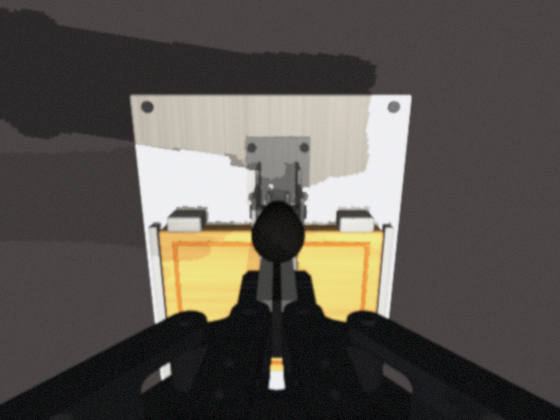

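The handle is standing against the fingertips (tip at (278,230)) and swinging with them. I'll follow the arc down to about 50° elevation.

```bash
python3 -m crank '{"offset":[[0,-0.6,0.05],[0,-1.2,0.15],[0,-1.8,0.3],[0,-2.4,0.5],[0,-3.0,0.7],[0,-3.5,0.9],[0,-4.1,1.2],[0,-4.6,1.5],[0,-5.15,1.8],[0,-5.15,1.8]],"spin":[0,0,0,0,0,0,0,0,0,0]}' 0
python3 - <<'E'
from h import *
st(); 
cv2.imwrite("pics/w8.png",bot.grab_frame("wrist"))
i=bot.grab_frame("scene");cv2.imwrite("pics/s8c.png",cv2.resize(i[150:270,235:375],None,fx=5,fy=5,interpolation=2))
E
```

```text
time: 11.95
tool_pos: [0.5013, 0.1667, 0.1723]
ee_rot: [0.004, 0.997, 0.077, -0.002]
force: [0.1, -0.9, 0.2]
grip_width: -0.001
t 11.95 tcp st mm [[141.2  -4.7 172.3]] F st -0.9 0.1 0.2 grip -0.001
```

View pics/w8.png

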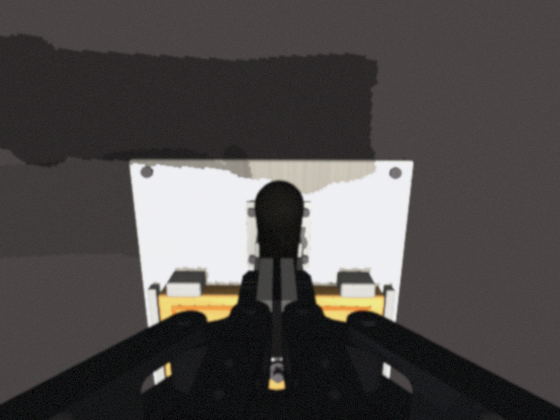

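View pics/s8c.png

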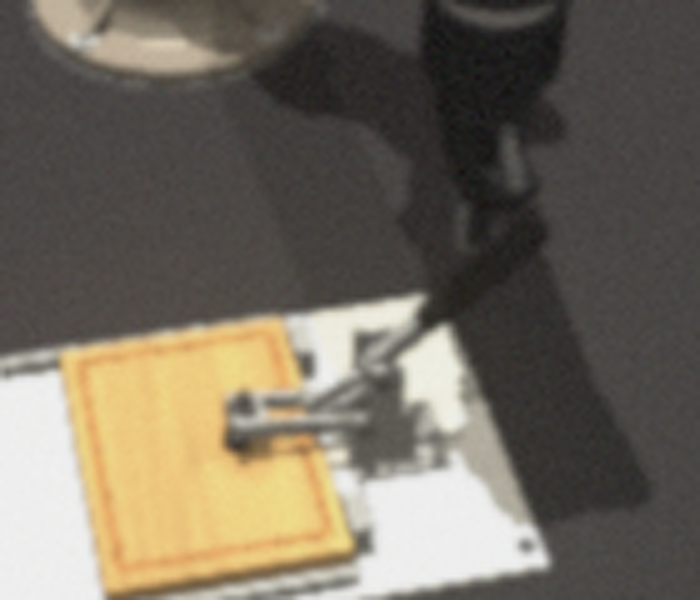

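The handle is down to about 45°, with the fingers on the grip at scene crop (480,245). The bar is already over the board. I'll go on in small steps, watching the force.

```bash
python3 -m crank '{"offset":[[0,-0.3,0.25],[0,-0.6,0.5],[0,-0.95,0.8],[0,-1.25,1.1],[0,-1.6,1.45],[0,-1.9,1.8],[0,-1.9,1.8]],"spin":[0,0,0,0,0,0,0]}' 0
python3 - <<'E'
from h import *
st(); go(.1659,-.005,.1472)
E
```

```text
time: 12.75
tool_pos: [0.499, 0.1848, 0.1546]
ee_rot: [0.004, 0.997, 0.077, -0.002]
force: [-2.1, -1.8, 7.2]
grip_width: -0.001
t 12.75 tcp st mm [[159.5  -5.1 154.6]] F st -1.5 2.4 7.2 grip -0.001
offset cm [-0.   -0.65  0.74] spin 0.08
```

```bash
python3 -m crank '{"offset":[[0,-0.2,0.2],[0,-0.4,0.45],[0,-0.6,0.7],[0,-0.6,0.75]],"spin":[0,0,0,0]}' 0
python3 - <<'E'
from h import *
st(); go(.1709,-.005,.1395)
E
```

```text
time: 13.15
tool_pos: [0.4982, 0.1906, 0.1474]
ee_rot: [0.004, 0.997, 0.077, -0.002]
force: [-2.2, -2.0, 10.3]
grip_width: -0.002
t 13.15 tcp st mm [[165.3  -5.2 147.4]] F st -1.7 2.5 10.3 grip -0.002
offset cm [-0.01 -0.57  0.78] spin 0.07
```

```bash
python3 -m crank '{"offset":[[0,-0.2,0.2],[0,-0.4,0.45],[0,-0.55,0.7],[0,-0.55,0.8]],"spin":[0,0,0,0]}' 0
python3 - <<'E'
from h import *
st(); go(.1753,-.005,.1313)
E
```

```text
time: 13.55
tool_pos: [0.4974, 0.1957, 0.1395]
ee_rot: [0.004, 0.997, 0.077, -0.002]
force: [-2.0, -0.7, 6.8]
grip_width: -0.004
t 13.55 tcp st mm [[170.5  -5.2 139.5]] F st -0.4 2.1 6.8 grip -0.004
offset cm [-0.01 -0.49  0.82] spin 0.05
```

Past the peak (6.8 N, falling).

```bash
python3 -m crank '{"offset":[[0,-0.15,0.2],[0,-0.3,0.45],[0,-0.45,0.65],[0,-0.5,0.8]],"spin":[0,0,0,0]}' 0
python3 - <<'E'
from h import *
st(); go(.1794,-.005,.1211)
E
```

```text
time: 13.95
tool_pos: [0.4967, 0.2003, 0.1314]
ee_rot: [0.004, 0.997, 0.077, -0.002]
force: [-0.3, -1.8, 3.9]
grip_width: 0.0
t 13.95 tcp st mm [[175.1  -5.2 131.4]] F st -1.7 0.6 3.9 grip 0.0
offset cm [-0.02 -0.44  1.02] spin 0.03
```

```bash
python3 -m crank '{"offset":[[0,-0.1,0.15],[0,-0.2,0.3],[0,-0.2,0.45],[0,-0.25,0.6]],"spin":[0,0,0,0]}' 0
python3 - <<'E'
from h import *
st(); go(.1794,-.005,.1211)
E
```

```text
time: 14.35
tool_pos: [0.4962, 0.2031, 0.1251]
ee_rot: [0.004, 0.997, 0.077, -0.002]
force: [0.4, -1.6, 0.4]
grip_width: 0.002
t 14.35 tcp st mm [[177.9  -5.1 125.1]] F st -1.6 -0.1 0.4 grip 0.002
offset cm [-0.01 -0.15  0.4 ] spin 0.04
```

```bash
python3 -m crank '{"offset":[[0,-0.1,0.1],[0,-0.1,0.2],[0,-0.1,0.3],[0,-0.1,0.3]],"spin":[0,0,0,0]}' 0
python3 - <<'E'
from h import *
st()
E
```

```text
time: 14.75
tool_pos: [0.496, 0.2044, 0.1221]
ee_rot: [0.004, 0.997, 0.077, -0.002]
force: [-0.1, 0.3, 1.0]
grip_width: 0.0
t 14.75 tcp st mm [[179.4  -5.1 122.1]] F st 0.3 0.0 1.0 grip 0.0
```

```bash
python3 -m crank '{"offset":[[0,-0.05,0.1],[0,-0.05,0.2],[0,-0.05,0.2]],"spin":[0,0,0]}' 0
python3 - <<'E'
from h import *
st()
E
```

```text
time: 15.05
tool_pos: [0.4962, 0.2047, 0.1212]
ee_rot: [0.004, 0.997, 0.077, -0.002]
force: [-4.4, -1.6, 13.5]
grip_width: 0.002
t 15.05 tcp st mm [[179.6  -5.4 121.2]] F st -0.9 4.6 13.5 grip 0.002
```

The hard stop is reached at z = 121 mm, where I predicted it. I'll lift off and look.

```bash
python3 -m crank '{"offset":[[0,0,-0.3],[0,0,-2],[0,0,-6],[0,0,-11],[0,0,-15],[0,3,-19],[0,7,-20],[0,9,-20],[0,9,-20]],"spin":[0,0,0,0,0,0,0,0,0]}' 0
python3 - <<'E'
from h import *
st(); cal=bot.get_calibration("wrist"); np.save("w9cal.npy",cal,allow_pickle=True)
cv2.imwrite("pics/w9.png",bot.grab_frame("wrist"))
i=bot.grab_frame("scene");cv2.imwrite("pics/s9c.png",cv2.resize(i[170:270,245:365],None,fx=6,fy=6,interpolation=2))
E
```

```text
time: 15.95
tool_pos: [0.5111, 0.1134, 0.3227]
ee_rot: [0.003, 0.997, 0.074, -0.001]
force: [0.2, -0.8, 0.4]
grip_width: -0.003
t 15.95 tcp st mm [[ 87.1  -6.3 322.7]] F st -0.8 -0.0 0.4 grip -0.003
```

View pics/w9.png

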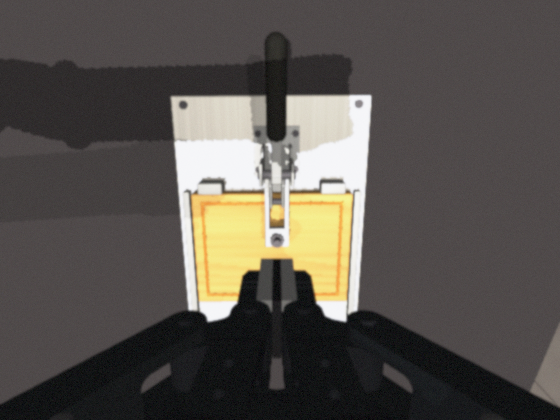

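View pics/s9c.png

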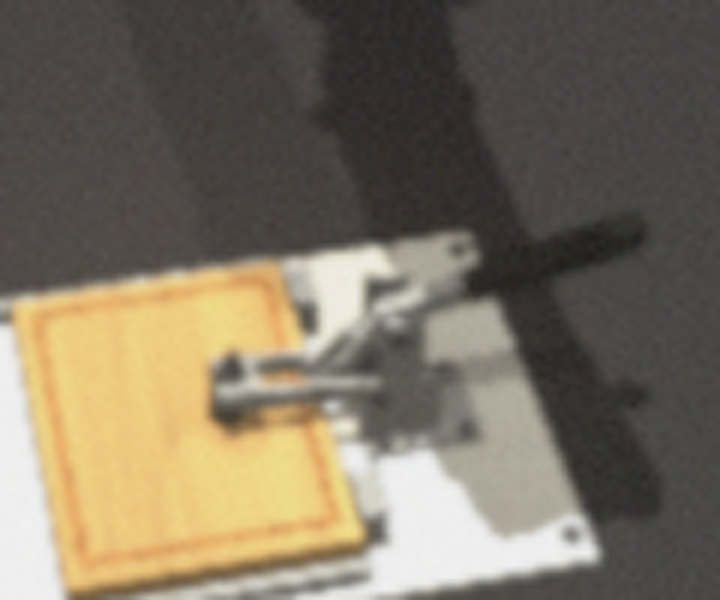

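The wrist view shows the handle lying over at (277,40)–(277,135), with the spindle on the board at (277,240) and the board edge flush at both stops (row about 193). One numeric check before I hand in.

```bash
python3 - <<'E'
from h import *
im=cv2.imread("pics/w9.png");cal=np.load("w9cal.npy",allow_pickle=True).item()
hsv=cv2.cvtColor(im,cv2.COLOR_BGR2HSV)
m=cv2.inRange(hsv,(12,75,60),(35,255,255))
for cols in ((228,258),(296,316)):
    print([int(np.argmax(m[150:260,x]>0)+150) for x in range(*cols,4)])
print("far edge st mm",(w2s(cast(cal,[(230,193),(315,193)],.03))*1000).round(1))
print("plate far",(w2s(cast(cal,[(173,96),(371,95)],.008))*1000).round(1))
i=bot.grab_frame("scene");s=bot.get_calibration("scene");t=bot.get_calibration("top")
for a in (1.44,1.475,1.5):
    e=np.radians(100)-a; h=s2w(.091+.135*np.cos(e),-.005,.086+.135*np.sin(e))
    print(a,"wrist",proj(cal,h).round(1),"scene",proj(s,h).round(1))
# handle axis direction in scene
k=i[185:235,310:360].copy(); g=cv2.cvtColor(k,cv2.COLOR_BGR2GRAY); cv2.imwrite("pics/s10.png",cv2.resize(k,None,fx=10,fy=10,interpolation=0)); st()
E
```

```text
[192, 192, 192, 192, 191, 191, 191, 191]
[191, 192, 191, 191, 191]
far edge st mm [[ 52.3  51.9  30. ]
 [ 51.8 -51.7  30. ]]
plate far [[ 165.9  117.6    8. ]
 [ 165.6 -117.4    8. ]]
1.44 wrist [[275.3  25.7]] scene [[353.5 205.1]]
1.475 wrist [[275.3  25. ]] scene [[353.8 206.1]]
1.5 wrist [[275.3  24.6]] scene [[354.  206.8]]
t 16.1 tcp st mm [[ 92.1  -6.  321.4]] F st 0.1 0.1 -0.4 grip -0.003
```

View pics/s10.png

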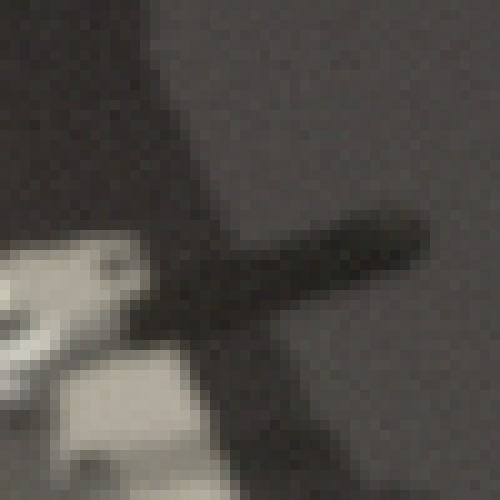

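```bash
python3 -c "
from plant import bot
print(bot.sign_off())"
```

```text
the job is handed in; nothing more can be done
None
```

The board is home against both end stops, the clamp handle is thrown over onto its hard stop, and I handed the job in at about 16 s. The verdict isn't reported, and I had no direct reading of the spindle force or handle angle, so those two rest on indirect signs.

- **Board:** I pushed it with both open fingertips until it stopped moving, with at most about 9 N read between moves. Afterwards it measured square to the plate within about 0.003 rad. The last wrist picture shows it flush at both stops after clamping.
- **Clamp:** I swung the handle over with shut fingers. Between moves, the resistance read about 10 N at most, then fell to nearly 0. The hard stop came at a tool height of 121 mm, where I expected it, at 13.5 N. After I lifted off, the handle stayed over with the spindle down on the board.
- **Robot and the rest:** The arm stands clear at 0.32 m with near-zero force. I never went near the mug, bowl or jar, but I did not re-measure them.
- **Checks that disagreed:**
  - The board's far edge read about 2 mm past the stop faces, which fits the camera calibration error.
  - The handle tip fitted the 1.5 rad position within about 1.5 pixels in the scene view but was about 8 pixels (7 mm) off in the wrist view. The arm was still settling then, and my estimate of the hinge position is good to only about 5 mm.

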